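# Fit the key to the block press

### The job

Get the printing press ready to clamp the lino block: first push the open tray at its front fully home, until it clicks past its catch. Then find which of the three T-handled keys fits the middle nut on the press's beam (its nuts are odd sizes; tried from the smallest up, the first key to drop right down is the one), put any key that does not fit back upright on a peg of the rack, and leave the snug one fully down on the middle nut. Finish while still holding that key upright by its handle, ready to turn, with the other two standing in the rack; do not drop a key or disturb the other things on the worktop.

Things in the scene. Friction and masses are not known exactly. Their poses are not given: they have to be found in the camera images.
- tray (a joint): how far the tray (bed with the lino block) stands out of the press, m: 0 = fully home against its stop, up to 0.075 = out. It slides along the press's x axis; friction about 1 N; the last 10 mm go over a spring ball catch (about 4 N) that then draws it home.
- tray_front (a point): middle of the front edge of the steel finger ledge (90 mm wide, 7 mm high) at the top of the tray's front plate, 43.5 mm above the worktop; moves with the tray (110 mm before the press origin when home). The front plate behind it (14 mm farther in, 196 mm wide) reaches from 12 to 48 mm above the worktop. Push either towards the press's +x.
- press: small dark iron relief-printing press, 236 mm wide (y), 160 mm deep (x), fixed. Origin: on the worktop under the middle of its beam; x points to its back, the way the tray is pushed. The beam across the top (52 mm deep, top 82 mm up) carries three hex nuts along y, 70 mm apart; red paint on the beam's front marks the middle one.
- middle_screw (a point): centre of the washer's top under the middle nut, 84.5 mm above the worktop, on the screw's axis; the washer is 43 mm wide and the screw's end stands 5 mm above the nut
- nut_a: one of the three fixed steel nuts on the beam, 14 mm tall with a 3 mm top bevel; origin under its centre, two flats facing along x, yaw varies. Each fits one key with 1.6 mm play if their yaws agree within 8 degrees, modulo 60; the size is not marked. Too small a key stops with its rim 9 to 15 mm above the washer; too large a key drops on but is loose. The one at middle_screw is to be fitted.
- nut_b: one of the three fixed steel nuts on the beam, 14 mm tall with a 3 mm top bevel; origin under its centre, two flats facing along x, yaw varies. Each fits one key with 1.6 mm play if their yaws agree within 8 degrees, modulo 60; the size is not marked. Too small a key stops with its rim 9 to 15 mm above the washer; too large a key drops on but is loose. The one at middle_screw is to be fitted.
- nut_c: one of the three fixed steel nuts on the beam, 14 mm tall with a 3 mm top bevel; origin under its centre, two flats facing along x, yaw varies. Each fits one key with 1.6 mm play if their yaws agree within 8 degrees, modulo 60; the size is not marked. Too small a key stops with its rim 9 to 15 mm above the washer; too large a key drops on but is loose. The one at middle_screw is to be fitted.
- key_red: T-handled socket key, red bar handle, smallest of three, 118 mm tall, 0.12-0.24 kg, mouth down. Origin: centre of the mouth's lower rim; z up the shaft. Hex socket, two flats facing along x: 26.6 mm across flats outside, 18.6 inside, 24 deep, rim bevelled. Handle along the key's y: 88 mm long, 20 mm thick (x), 22 mm high, its middle 107 mm above the origin; 12 mm round shaft below.
- key_yellow: T-handled socket key, yellow bar handle, middle size of three, 118 mm tall, 0.12-0.24 kg, mouth down. Origin: centre of the mouth's lower rim; z up the shaft. Hex socket, two flats facing along x: 30.1 mm across flats outside, 22.1 inside, 24 deep, rim bevelled. Handle along the key's y: 88 mm long, 20 mm thick (x), 22 mm high, its middle 107 mm above the origin; 12 mm round shaft below.
- key_blue: T-handled socket key, blue bar handle, largest of three, 118 mm tall, 0.12-0.24 kg, mouth down. Origin: centre of the mouth's lower rim; z up the shaft. Hex socket, two flats facing along x: 33.6 mm across flats outside, 25.6 inside, 24 deep, rim bevelled. Handle along the key's y: 88 mm long, 20 mm thick (x), 22 mm high, its middle 107 mm above the origin; 12 mm round shaft below.
- rack: wooden key rack, 236 mm long (x) by 58 mm (y), 12 mm high, fixed. Origin: centre of its underside. Three upright steel pegs, 10 mm thick and 16 mm tall, stand on its top 76 mm apart along x; each key stands over one of them, resting on the wood, its handle roughly along y; which key is on which peg varies.
- peg_0 (a point): foot of a rack peg (nearest the robot), on the rack's top, 12 mm above the worktop
- peg_1 (a point): foot of a rack peg (middle), on the rack's top, 12 mm above the worktop
- peg_2 (a point): foot of a rack peg (farthest), on the rack's top, 12 mm above the worktop
- cup: bystander, loose: plain tinned cup, 65 mm wide, 59 mm tall; origin under its centre
- dropper: bystander, loose: slim dark red ink bottle with a black nozzle, 32 mm wide, 115 mm tall; origin under its centre
- ink_roller: bystander, loose: printer's ink roller lying on a glass slab, about 165 x 90 x 38 mm; origin under the roller drum
- marker: bystander, loose: white felt marker, 139 mm long, lying flat
- rubber: bystander, loose: small eraser in a card sleeve, 52 x 23 x 13 mm
Things that resemble listed ones, but are neither listed nor needed, are in the scene too. Leave any green look-alike of the key_yellow alone.

How it is judged:
By the outcome, as a careful person would: the job done as asked, in the order asked, and still so for the second after the job is handed in, while the arm keeps its last pose, push and grip.
It also fails if it takes over 72 s, if anything falls off the work surface, if the arm or the gripper's body presses on something with over 40 N, if the wrist force passes 120 N, or if a joint passes its speed limit or range.

### The arm

A 6-joint arm with a two-finger parallel gripper is mounted at the origin on a cart in front of the work surface, level with it; the furniture and walls round the work are solid. World frame = base frame: x ahead of the robot, y to its left, z up, the work surface at z = 0. Lengths are in m, angles in rad, forces in N, time in s.
With the tool pointing down it reaches from about 0.25 to 0.775 m from the base axis. Payload 4 kg.
Tool frame: the origin (TCP) lies midway between the tips of the shut fingers; the grasp point (between the pads) lies 19 mm behind it (env.tcp_to_grasp is the distance from the TCP to the grasp point, in m); z points along the fingers, y is the line along which they close (so a half turn about z gives the same grasp; the last joint's range is limited). The gripper opens to 94 mm and grips with 3 to 60 N. Pads are 16 mm wide; open, the fingers measure 119 mm over their backs; the gripper's body (75 mm by 177 mm) begins 78 mm behind the grasp point.
Start: joints at [-1.309, 0.087, 1.371, -0, 1.684, -0.103], TCP at [0.196, -0.514, 0.206] pointing down, gripper open.
Joint ranges: [-3.1, 3.1], [-0.76, 2.03], [0.27, 2.55], [-1.08, 4.22], [0.17, 2.65], [-2.57, 2.57]. Speed limits (rad/s): [2.79, 2.79, 3.14, 3.14, 3.14, 3.14].

### API

Orientations are given as [roll, pitch, yaw] about the fixed x, y, z axes, in that order (R = Rz(yaw) Ry(pitch) Rx(roll)).
In Python, from bench import env gives the robot as it stands. Calls block until the motion is done:
- env.goto(position, orientation): joint-space move of the TCP to a pose.
- env.move_straight(position, max_speed=0.15, orientation=None, contact_N=None): straight line of the TCP; orientation=None keeps the orientation; max_speed is the mean speed in m/s. With contact_N (N) it stops when the force on the tool has changed by that much, and returns True; else False.
- env.set_joints(angles): joint-space move.
- env.gripper_to(opening): opening from 0.0 (shut) to 1.0 (fully open); the grip force is fixed at half the most; returns when the fingers have stopped.
- env.wait(seconds).
- env.inverse_kinematics(position, orientation): joint angles nearest the present ones, or None.
- env.camera(name): name is "scene" or "top" or "wrist"; returns the picture (420x560x3 uint8, blue, green, red); there is no depth.
- env.get_calibration(name): a dict with "K" (3x3 intrinsics, pixels), "origin" and "attitude" of the camera in the world; the wrist camera has in their place "hand_eye" (4x4, takes a point from camera to tool coordinates, whose origin is the TCP and whose axes are the flange's). Camera axes: x right, y up, looking along -z (the intrinsics and any distortion apply to the point x, -y, -z); pixel columns grow to the right and rows downward; lengths in m; the calibration is good to about 2 mm. A picture is of the moment at which its call begins: read the wrist's pose just before it. get_calibration takes no time and is no camera call.
A pose or a line that the arm cannot do raises env.PlanningError and nothing moves.
- env.close_job(): hands the job in; it is judged then, once.
Readings, each from a call of its own:
- env.current_clock(): time.
- env.current_q(): joint angles.
- env.current_joint_velocities(): joint speeds.
- env.current_effort(): joint torques, N m.
- env.current_tcp_pos(): TCP position.
- env.current_tcp_rot(): TCP orientation.
- env.current_ft_force(): force on the tool from outside, world axes, zero at the start.
- env.current_moment(): the same for the moment, N m.
- env.current_grip_width(): opening from 0.0 (shut) to 1.0 (fully open).
- env.current_gripper_force(): force on a finger pad.
Only numpy, scipy, OpenCV 4.12 (cv2) and the standard library are available. Lean on these libraries where they do the work, as an engineer would, in place of code of your own. Each camera call takes 0.05 s, during which the arm holds its last target. There are 200 camera calls.

## Working session

There is one attempt and no reset: what is moved stays moved. The work goes in short steps, each a Python script; the robot and the scene stay as the last script left them, time stands still between calls to the robot, and variables do not carry over. Pictures are saved under pics/ and viewed, at most 12 in all, crops included, and the job is handed in when it is done.

```bash
mkdir -p pics; ls; python3 - <<'E'
from bench import env
import cv2,numpy as np
for n in("scene","top"):
    im=env.camera(n); cv2.imwrite(f"pics/{n}0.png",im); c=env.get_calibration(n); print(n,c)
print(env.get_calibration("wrist"),env.current_tcp_rot(),env.tcp_to_grasp)
E
```

```text
pics
scene {'K': array([[437.12816204,   0.        , 280.08618287],
       [  0.        , 437.12816204, 207.63679542],
       [  0.        ,   0.        ,   1.        ]]), 'origin': array([-0.37062608,  0.63031712,  0.59452048]), 'attitude': array([ 1.11527805, -0.02471136, -2.06471555])}
top {'K': array([[399.29263886,   0.        , 276.0862295 ],
       [  0.        , 399.29263886, 208.22589401],
       [  0.        ,   0.        ,   1.        ]]), 'origin': array([0.48670228, 0.11227653, 0.98543104]), 'attitude': array([ 0.04937571,  0.02961443, -1.5510021 ])}
{'K': array([[353.34240516,   0.        , 283.75108249],
       [  0.        , 353.34240516, 210.81890678],
       [  0.        ,   0.        ,   1.        ]]), 'hand_eye': array([[-1.00799413e-03,  9.73519145e-01,  2.28603279e-01,
         6.74165723e-02],
       [ 9.99998329e-01,  1.33000983e-03, -1.25456460e-03,
         1.31120473e-04],
       [-1.52538726e-03,  2.28601632e-01, -9.73518858e-01,
        -1.78338527e-01],
       [ 0.00000000e+00,  0.00000000e+00,  0.00000000e+00,
         1.00000000e+00]])} [-3.13960801e+00 -1.81962630e-04  3.64775875e-01] 0.0188
```

View pics/scene0.png

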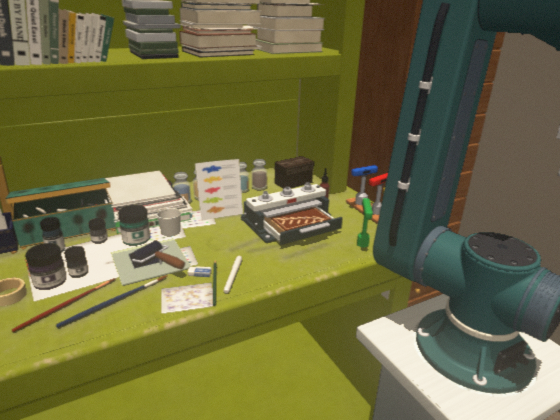

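View pics/top0.png

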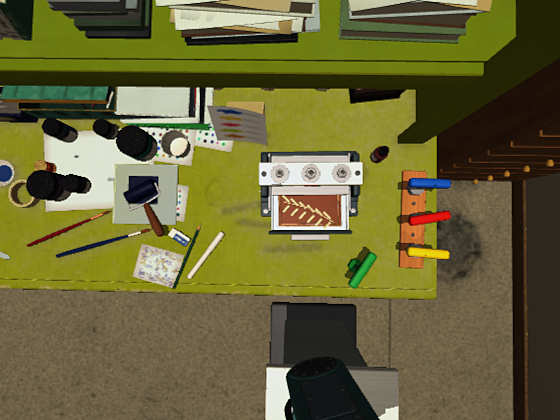

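The scene shows the press with its tray out towards the robot, and the rack at the right with the keys blue (far), red (middle) and yellow (near). A green look-alike lies or stands near the rack. In the top view the nuts are at about (280,173), (312,173) and (343,173), the ledge at (310,236), the handles at (430,184), (430,217) and (430,253), and the green key at (363,269).

```bash
cat > h.py <<'E'
from bench import env
import cv2,numpy as np
from scipy.spatial.transform import Rotation as R
def cam(n):
    c=env.get_calibration(n)
    if n=="wrist":
        T=np.eye(4);T[:3,:3]=R.from_euler('xyz',env.current_tcp_rot()).as_matrix();T[:3,3]=env.current_tcp_pos()
        T=T@c['hand_eye']; return c['K'],T[:3,:3],T[:3,3]
    return c['K'],R.from_euler('xyz',c['attitude']).as_matrix(),np.array(c['origin'])
def ray(C,p):
    K,Rm,o=C; d=Rm@(np.array([1,-1,-1])*(np.linalg.inv(K)@[p[0],p[1],1])); return o,d/np.linalg.norm(d)
def onz(C,p,z):
    o,d=ray(C,p); return o+d*(z-o[2])/d[2]
def proj(C,P):
    K,Rm,o=C; q=Rm.T@(np.array(P)-o); q=K@(q*[1,-1,-1]); return q[:2]/q[2]
HUE={'red':(0,8),'yellow':(21,30),'green':(55,85),'blue':(100,118)}
def blobs(im,col,smin=150,vmin=60,amin=40):
    hs=cv2.cvtColor(im,cv2.COLOR_BGR2HSV); lo,hi=HUE[col]
    m=cv2.inRange(hs,(lo,smin,vmin),(hi,255,255))
    if col=='red': m|=cv2.inRange(hs,(173,smin,vmin),(180,255,255))
    cs,_=cv2.findContours(m,cv2.RETR_EXTERNAL,cv2.CHAIN_APPROX_NONE)
    return sorted([c for c in cs if cv2.contourArea(c)>amin],key=cv2.contourArea,reverse=True),m
E
python3 - <<'E'
from h import *
np.set_printoptions(precision=4,suppress=True)
C=cam('top');im=cv2.imread('pics/top0.png')
hs=cv2.cvtColor(im,cv2.COLOR_BGR2HSV)
for p in[(440,184),(440,216),(440,254),(365,266)]: print(p,hs[p[1],p[0]])
for c in HUE:
    for b in blobs(im,c)[0][:4]:
        r=cv2.minAreaRect(b)
        if r[0][0]>340: print(c,r,onz(C,r[0],.13))
for p in[(280,173),(312,173),(343,173)]: print('nut',onz(C,p,.1))
print('ledge',[onz(C,p,.0435) for p in[(292,239),(329,239)]])
print('rack',[onz(C,p,.012) for p in[(402,171),(424,171),(400,267),(424,267)]])
print('dropper',onz(C,(380,154),.1),'green',onz(C,(363,269),.06))
E
```

```text
(440, 184) [109 212 186]
(440, 216) [  1 240 226]
(440, 254) [ 27 241 232]
(365, 266) [ 64 186 169]
red ((428.95947265625, 217.75677490234375), (9.370739936828613, 42.74373245239258), 80.53767395019531) [ 0.5142 -0.186   0.13  ]
yellow ((431.0, 199.0), (22.0, 10.0), 90.0) [ 0.5541 -0.1903  0.13  ]
green ((362.2691955566406, 269.8461608886719), (8.59785270690918, 39.38371276855469), 33.6900634765625) [ 0.4013 -0.0466  0.13  ]
blue ((429.45550537109375, 182.7020721435547), (41.082942962646484, 8.771763801574707), 2.12109637260437) [ 0.5888 -0.187   0.13  ]
nut [0.6088 0.1322 0.1   ]
nut [0.6099 0.061  0.1   ]
nut [ 0.6109 -0.0077  0.1   ]
ledge [array([0.461 , 0.1022, 0.0435]), array([0.4628, 0.0156, 0.0435])]
rack [array([ 0.6304, -0.1623,  0.012 ]), array([ 0.6312, -0.2152,  0.012 ]), array([ 0.3984, -0.1585,  0.012 ]), array([ 0.3997, -0.2155,  0.012 ])]
dropper [ 0.6546 -0.0889  0.1   ] green [ 0.3963 -0.0612  0.06  ]
```

```bash
python3 - <<'E'
from h import *
np.set_printoptions(precision=4,suppress=True)
D=[np.pi,0,np.pi/2]
t=env.current_clock
env.goto([.50,-.19,.30],D); print(t())
C=cam('wrist');im=env.camera('wrist');cv2.imwrite('pics/w_rack.png',im);np.savez('c_rack.npz',K=C[0],R=C[1],o=C[2])
for c in('red','yellow','blue'):
    for b in blobs(im,c)[0][:3]:
        r=cv2.minAreaRect(b);print(c,r,onz(C,r[0],.13),cv2.contourArea(b))
env.gripper_to(0); env.goto([.60,-.01,.22],D); print(t())
C=cam('wrist');im=env.camera('wrist');cv2.imwrite('pics/w_nut.png',im);np.savez('c_nut.npz',K=C[0],R=C[1],o=C[2])
print([proj(C,[.61,.061+d,.1]) for d in(-.07,0,.07)])
E
python3 -c "
import cv2,numpy as np
a=cv2.imread('pics/w_rack.png');b=cv2.imread('pics/w_nut.png')
cv2.imwrite('pics/pair.png',cv2.resize(np.hstack([a,b]),(800,300)))"
```

```text
1.7667
red ((298.9039611816406, 190.9720001220703), (84.34449005126953, 19.49851417541504), 79.69515228271484) [ 0.5163 -0.1865  0.13  ] 1469.0
red ((485.75006103515625, 222.7500457763672), (16.26345443725586, 7.071067810058594), 45.0) [ 0.7072 -0.2199  0.13  ] 65.5
yellow ((477.1962890625, 191.27743530273438), (179.5189208984375, 85.89968872070312), 10.065991401672363) [ 0.6944 -0.1873  0.13  ] 8209.0
yellow ((233.4023895263672, 189.53250122070312), (54.585269927978516, 84.04134368896484), 17.612577438354492) [ 0.4509 -0.1848  0.13  ] 1801.5
yellow ((173.5, 16.5), (33.0, 65.0), 90.0) [ 0.4029 -0.0278  0.13  ] 1034.0
blue ((375.67242431640625, 166.43104553222656), (17.35650634765625, 31.806421279907227), 4.763641834259033) [ 0.5915 -0.1622  0.13  ] 461.5
blue ((372.0487976074219, 218.43902587890625), (17.18138885498047, 31.01030921936035), 12.094757080078125) [ 0.5909 -0.215   0.13  ] 350.5
4.1167
[array([293.2231, 203.5497]), array([293.6162, 120.0954]), array([294.0561,  26.7444])]
```

View pics/w_nut.png

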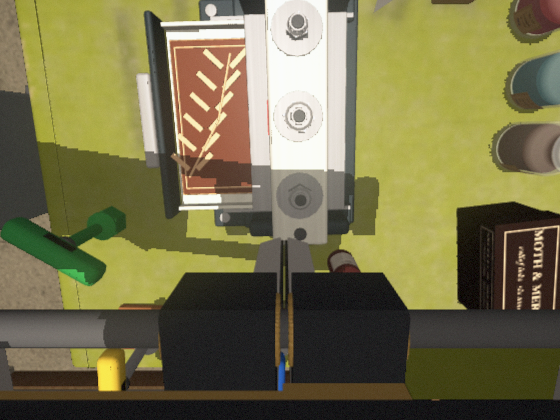

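View pics/w_rack.png

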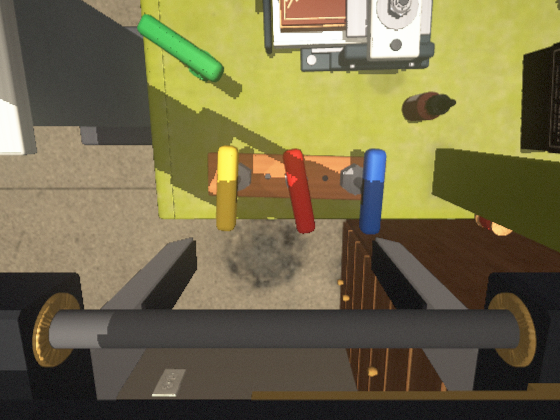

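In w_nut the middle nut is at about (299,116) on its washer, with its neighbours at (298,27) and (301,197). In w_rack the handles are yellow (227,188), red (300,191) and blue (373,190). All three keys stand upright and the red one is yawed a little. Next I push the tray home and zoom in on the nut.

```bash
python3 - <<'E'
from h import *
np.set_printoptions(precision=4,suppress=True)
D=[np.pi,0,np.pi/2]; t=env.current_clock
env.goto([.42,.058,.15],D); env.move_straight([.42,.058,.030],.2)
f0=env.current_ft_force()
print(env.move_straight([.515,.0595,.030],.06,contact_N=14),env.current_tcp_pos(),env.current_ft_force()-f0,t())
C=cam('top');im=env.camera('top');cv2.imwrite('pics/top1.png',im)
a=cv2.resize(im[130:260,240:460],None,fx=2.7,fy=2.7,interpolation=cv2.INTER_CUBIC)
w=cv2.imread('pics/w_nut.png')[71:161,254:344]
w=cv2.resize(w,(351,351),interpolation=cv2.INTER_CUBIC)
o=np.zeros((351,a.shape[1]+351,3),np.uint8);o[:,:a.shape[1]]=a[:351];o[:,a.shape[1]:]=w
o=cv2.resize(o,(800,int(351*800/o.shape[1])))
cv2.imwrite('pics/z1.png',cv2.resize(cv2.imread('pics/w_nut.png')[81:151,264:334],(560,560),interpolation=cv2.INTER_CUBIC))
cv2.imwrite('pics/z2.png',o)
E
```

```text
True [0.4899 0.0594 0.0289] [-0.084   0.6222 -1.4225] 6.8667
```

View pics/z1.png

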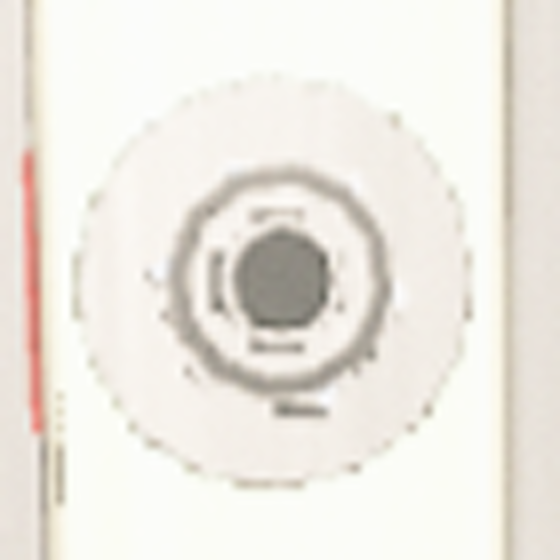

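View pics/z2.png

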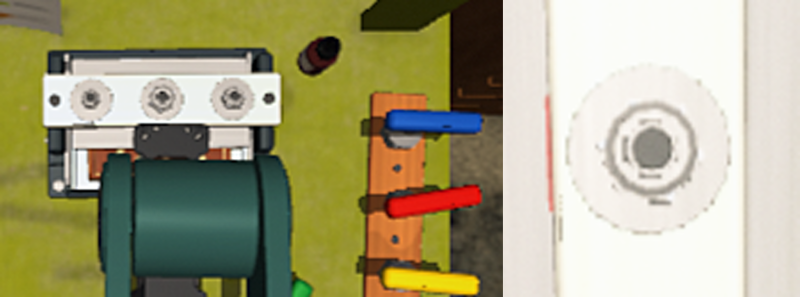

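```bash
python3 - <<'E'
from h import *
np.set_printoptions(precision=4,suppress=True)
D=[np.pi,0,np.pi/2]; t=env.current_clock
env.move_straight([.46,.0595,.05],.3)
env.goto([.60,.06,.20],D)
C=cam('wrist');im=env.camera('wrist');cv2.imwrite('pics/w_nut2.png',im);np.savez('c_nut2.npz',K=C[0],R=C[1],o=C[2])
p=proj(C,[.61,.061,.0985]);print(p,t())
x,y=p.astype(int)
a=cv2.resize(im[y-40:y+40,x-40:x+40],(560,560),interpolation=cv2.INTER_CUBIC)
b=cv2.resize(im[y-110:y+110,x-190:x-90+0],(240,528))
o=np.zeros((560,800,3),np.uint8);o[:,:560]=a;o[:528,560:]=b
cv2.imwrite('pics/z3.png',o);print(x,y)
E
```

```text
[295.4948 210.3622] 8.0667
295 210
```

View pics/z3.png

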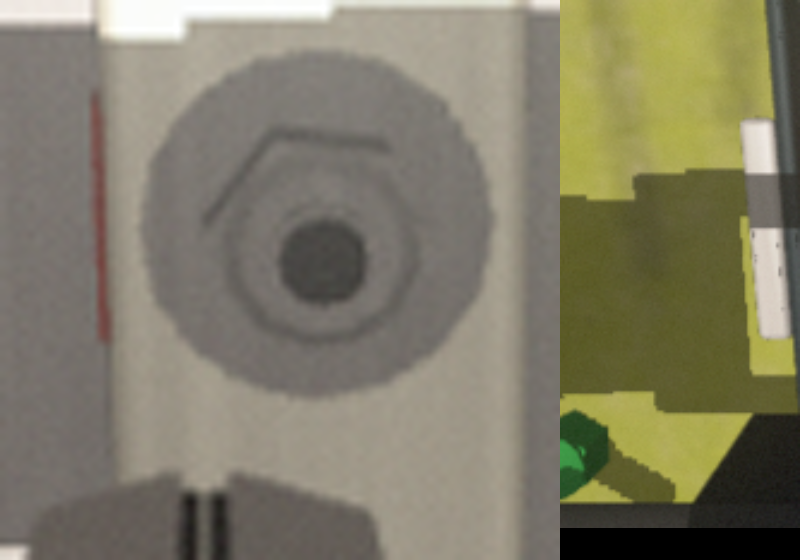

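z3 shows the middle nut clearly in the gripper's shade. The washer is centred at zoom (318,222) and the screw end at (322,262). The nut's upper edges run (205,220)-(275,130)-(388,148), which suggests about 24 mm across flats. The ledge's front edge runs (741,122)-(763,335) in the right-hand strip.

```bash
cat >> h.py <<'E'
def ld(n):
    d=np.load(n);return d['K'],d['R'],d['o']
def handle(im,C,col,z,near):
    """centre, yaw(deg) of handle's long axis from world +y, length of the blob cast on plane z, nearest to `near`"""
    best=None
    for b in blobs(im,col,amin=150)[0]:
        P=np.array([onz(C,p[0],z)[:2] for p in b])
        (c,s,a)=cv2.minAreaRect((P*1000).astype(np.float32)); c=np.array(c)/1000
        box=cv2.boxPoints((tuple(c*1000),s,a)); e=[box[1]-box[0],box[2]-box[1]]; e=max(e,key=np.linalg.norm)
        y=np.degrees(np.arctan2(-e[0],e[1])); y=(y+90)%180-90
        if best is None or np.hypot(*(c-near))<np.hypot(*(best[0]-near)): best=(c,y,max(s),min(s))
    return best
def DN(ydeg): return [np.pi,0,np.pi/2+np.radians(ydeg)]
E
python3 - <<'E'
from h import *
np.set_printoptions(precision=4,suppress=True)
C=ld('c_nut2.npz'); f=lambda x,y:((x+.5)/7-.5+255,(y+.5)/7-.5+170)
print('washer',onz(C,f(318,222),.0845),'screw',onz(C,f(322,262),.1035))
q=[onz(C,f(*p),.0955)[:2] for p in[(205,220),(275,130),(388,148)]]
for i in(0,1):
    e=q[i+1]-q[i]; print('edge deg',np.degrees(np.arctan2(e[1],e[0])),np.linalg.norm(e))
g=lambda x,y:(105+(x-560)/2.4,100+y/2.4)
print('ledge',[onz(C,g(*p),.0435) for p in[(741,122),(763,335)]])
C=ld('c_nut.npz'); print('nut view1',onz(C,(298.1,116.25),.0845),onz(C,(264+282/8,81+278/8),.1035))
C=cam('top'); print('red mark? top nut',onz(C,(312,173),.1035))
# red view
env.goto([.516,-.19,.24],DN(0)); env.gripper_to(.5)
C=cam('wrist');im=env.camera('wrist');cv2.imwrite('pics/w_red.png',im)
for c,n in(('red',(.516,-.187)),('yellow',(.44,-.187)),('blue',(.59,-.187))): print(c,handle(im,C,c,.13,np.array(n)))
print(env.current_clock())
E
```

```text
washer [0.6142 0.0656 0.0845] screw [0.6138 0.0649 0.1035]
edge deg 52.65272395341764 0.01327737850540142
edge deg -9.191984314636843 0.0131878626487863
ledge [array([0.5043, 0.105 , 0.0435]), array([0.5074, 0.0184, 0.0435])]
nut view1 [0.6143 0.0645 0.0845] [0.6144 0.0643 0.1035]
red mark? top nut [0.6094 0.0612 0.1035]
red (array([ 0.5168, -0.1872]), np.float32(11.003006), 85.41950225830078, 19.518783569335938)
yellow (array([ 0.4499, -0.1905]), np.float32(34.534378), 91.03262329101562, 65.70848083496094)
blue (array([ 0.5892, -0.2083]), np.float32(-1.0717163), 44.29509353637695, 19.518508911132812)
10.0167
```

```bash
cat >> h.py <<'E'
def grab(xy,yaw,col):
    env.goto([*xy,.16],DN(yaw)); env.move_straight([*xy,.1005],.15); env.gripper_to(0.0)
    print('grip',env.current_grip_width()*94,env.current_gripper_force())
    env.move_straight([*xy,.235],.15)
    held(col)
def held(col):
    C=cam('wrist');p=env.current_tcp_pos();Rm=R.from_euler('xyz',env.current_tcp_rot()).as_matrix()
    im=env.camera('wrist');cv2.imwrite(f'pics/held_{col}_{env.current_clock():.1f}.png',im)
    z=p[2]+env.tcp_to_grasp+.011
    for b in blobs(im,col,amin=150)[0][:3]:
        P=np.array([np.append(onz(C,q[0],z)[:2],z) for q in b]); L=(P-p)@Rm*1000
        far=L[:,0].max(); m=L[(L[:,0]>far-12)&(L[:,0]<far-5)]
        print(col,'far end tool x',far,'side mid y',(m[:,1].min()+m[:,1].max())/2,np.ptp(m[:,1]))
E
python3 - <<'E'
from h import *
grab((.5160,-.1870),10.5,'red'); print(env.current_ft_force(),env.current_clock())
E
ls pics
```

```text
grip 19.76092425729627 29.995484054088593
red far end tool x 44.8316198203509 side mid y 1.3133768172915636 18.524941327632686
held_red_12.6.png
pair.png
scene0.png
top0.png
top1.png
w_nut.png
w_nut2.png
w_rack.png
w_red.png
z1.png
z2.png
z3.pngTraceback (most recent call last):
  File "<stdin>", line 2, in <module>
  File "h.py", line 40, in grab
    held(col)
    ~~~~^^^^^
  File "h.py", line 48, in held
    print(col,'far end tool x',far,'side mid y',(m[:,1].min()+m[:,1].max())/2,np.ptp(m[:,1]))
                                                 ~~~~~~~~~~^^
    return umr_minimum(a, axis, None, out, keepdims, initial, where)
ValueError: zero-size array to reduction operation minimum which has no identity
```

```bash
sed -i 's/        print(col,.far end/        if len(m): print(col,"far end/; s/far end tool x.,far/far end tool x",far/' h.py; cat >> h.py <<'E'
def trial(xy,yaw,top=.205):
    env.goto([*xy,.225],DN(yaw)); env.move_straight([*xy,top],.15)
    env.wait(.1); f0=np.array(env.current_ft_force())
    hit=env.move_straight([*xy,.172],.05,contact_N=6)
    p=env.current_tcp_pos(); print('hit',hit,'rim above washer mm',(p[2]-.0882-.0845)*1000,env.current_ft_force()-f0,env.current_moment(),env.current_clock())
    return p
E
python3 - <<'E'
from h import *
np.set_printoptions(precision=3,suppress=True)
trial((.612,.0638),21.7)
E
```

```text
hit True rim above washer mm 14.140326867783395 [0.384 0.917 3.839] [-0.109 -0.037  0.012] 14.5
```

The red key stopped 14 mm above the washer, so it does not fit. I'm returning it to its peg and then measuring the yellow key.

```bash
cat >> h.py <<'E'
def putback(xy,yaw):
    p=env.current_tcp_pos(); env.move_straight([p[0],p[1],.225],.2)
    env.goto([*xy,.225],DN(yaw)); env.move_straight([*xy,.135],.2)
    hit=env.move_straight([*xy,.0995],.06,contact_N=5); print('put',hit,env.current_tcp_pos()[2])
    env.gripper_to(.5); env.move_straight([*xy,.15],.25)
E
python3 - <<'E'
from h import *
np.set_printoptions(precision=4,suppress=True)
putback((.5160,-.1870),10.5)
env.goto([.44,-.19,.24],DN(0))
C=cam('wrist');im=env.camera('wrist');cv2.imwrite('pics/w_yel.png',im);np.savez('c_yel.npz',K=C[0],R=C[1],o=C[2])
hs=cv2.cvtColor(im,cv2.COLOR_BGR2HSV);p=proj(C,[.44,-.187,.13]).astype(int);print(p,env.current_clock())
for dy in(-40,-20,0,20,40): print(dy,[tuple(int(v) for v in hs[p[1]+dy,p[0]+dx]) for dx in range(-24,25,6)])
print('red',handle(im,C,'red',.13,np.array([.516,-.187])))
cv2.imwrite('pics/z4.png',im[100:380,150:450])
E
```

```text
put True 0.10045431634438533
[282 205] 18.6
-40 [(14, 150, 243), (15, 150, 242), (14, 150, 242), (19, 173, 168), (22, 180, 187), (22, 179, 189), (22, 181, 183), (16, 160, 137), (14, 158, 134)]
-20 [(14, 161, 138), (14, 154, 142), (13, 86, 131), (25, 177, 245), (30, 148, 254), (29, 155, 254), (27, 165, 253), (13, 146, 136), (14, 154, 139)]
0 [(14, 151, 127), (14, 153, 128), (12, 150, 133), (22, 186, 169), (22, 185, 186), (22, 182, 184), (22, 183, 166), (14, 162, 132), (14, 155, 133)]
20 [(30, 145, 114), (29, 139, 114), (27, 146, 115), (22, 184, 173), (22, 180, 184), (22, 179, 184), (22, 176, 138), (28, 153, 112), (29, 156, 108)]
40 [(19, 70, 134), (20, 70, 135), (21, 60, 98), (22, 183, 176), (23, 183, 181), (22, 184, 175), (21, 64, 120), (20, 61, 104), (18, 69, 89)]
red (array([ 0.5141, -0.1868]), np.float32(10.756134), 86.53591918945312, 21.20394515991211)
```

View pics/z4.png

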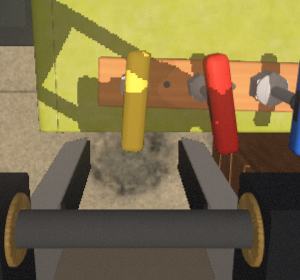

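Red stands upright on the middle peg again. The yellow handle runs from full-image (289,152) to (282,250), with a yaw of about -4°. Grabbing it and trying it next.

```bash
python3 - <<'E'
from h import *
np.set_printoptions(precision=4,suppress=True)
im=cv2.imread('pics/w_yel.png');C=ld('c_yel.npz')
a=onz(C,(289,154),.13);b=onz(C,(282,248),.13);print(a,b,np.linalg.norm(a-b))
m=im.copy();m[:,:262]=0;m[:,310:]=0;m[:145]=0;m[258:]=0
hs=cv2.cvtColor(m,cv2.COLOR_BGR2HSV)
k=cv2.morphologyEx(cv2.inRange(hs,(18,140,133),(31,255,255)),cv2.MORPH_OPEN,np.ones((5,5),np.uint8))
c=max(cv2.findContours(k,0,1)[0],key=cv2.contourArea)
P=np.array([onz(C,p[0],.13)[:2]*1000 for p in c],np.float32);r=cv2.minAreaRect(P);print(r)
cx,cy=r[0];yaw=r[2] if r[1][0]<r[1][1] else r[2]-90
print(cx,cy,yaw)
assert abs(cx-440)<8 and abs(cy+187)<8 and 80<max(r[1])<95 and abs(yaw+4)<4
xy=(cx/1000-.0015,cy/1000-.0005)
np.save('yel.npy',[*xy,yaw])
HUE['yellow']=(18,31)
grab(xy,yaw,'yellow'); print(env.current_clock())
trial((.612,.0638),21.7)
E
```

```text
[ 0.4457 -0.1443  0.13  ] [ 0.4399 -0.2239  0.13  ] 0.0798093205894152
((442.59625244140625, -181.52110290527344), (90.31957244873047, 19.167593002319336), 85.72506713867188)
442.59625244140625 -181.52110290527344 -4.274932861328125
grip 19.690478396246395 29.99758780002594
yellow far end tool x 43.503991851734646 side mid y 1.2877443537709752 18.57097568146763
yellow far end tool x 60.49245345436917 side mid y 106.46938569596276 21.451118349809676
yellow far end tool x 113.4944904561852 side mid y -43.65486075541979 3.0576829215032078
21.2
hit True rim above washer mm 14.267581627232891 [1.1874 0.1652 5.3857] [-0.0628 -0.1303 -0.0284] 23.1833
```

```bash
python3 - <<'E'
from h import *
np.set_printoptions(precision=3,suppress=True)
for d in((0,.0015),(-.002,.0015),(.002,.0015),(0,-.001)):
    xy=(.612+d[0],.0638+d[1])
    p=env.current_tcp_pos(); env.move_straight([p[0],p[1],.1915],.15); env.move_straight([*xy,.1915],.1)
    f0=np.array(env.current_ft_force()); h=env.move_straight([*xy,.172],.05,contact_N=6)
    p=env.current_tcp_pos(); print(d,h,(p[2]-.1727)*1000,env.current_ft_force()-f0,env.current_moment(),env.current_clock())
E
```

```text
(0, 0.0015) True 12.164818685180572 [0.18  2.444 1.457] [ 0.514 -0.175  0.001] 23.9417
(-0.002, 0.0015) True 11.472971826638478 [1.591 2.271 3.936] [ 0.381 -0.38  -0.029] 24.725
(0.002, 0.0015) True 14.148243650479674 [ 0.159 -0.243  5.884] [ 0.031 -0.06  -0.035] 25.4833
(0, -0.001) True 14.038531832423706 [-0.666 -0.335  4.613] [-0.052 -0.102  0.046] 26.2417
```

```bash
python3 - <<'E'
from h import *
np.set_printoptions(precision=3,suppress=True)
for d in((-.001,.003),(-.0015,.0045),(-.003,.003)):
    xy=(.612+d[0],.0638+d[1])
    p=env.current_tcp_pos(); env.move_straight([p[0],p[1],.1915],.15); env.move_straight([*xy,.1915],.1)
    f0=np.array(env.current_ft_force()); h=env.move_straight([*xy,.172],.05,contact_N=6)
    p=env.current_tcp_pos(); print(d,h,(p[2]-.1727)*1000,env.current_ft_force()-f0,env.current_moment(),env.current_clock())
    if p[2]<.180: break
E
```

```text
(-0.001, 0.003) True 10.788527601540087 [-1.254  1.205  4.484] [-0.009 -0.088 -0.031] 27.0333
(-0.0015, 0.0045) True 10.759478788021081 [-0.169 -0.253  3.344] [-0.101 -0.124  0.007] 27.825
(-0.003, 0.003) True 10.629351674356302 [-0.165  0.289  5.2  ] [ 0.116 -0.359 -0.02 ] 28.6167
```

Yellow stops at 10.7 mm, where the nut's full hex begins, over a plateau of positions. It is too small, which agrees with the roughly 24 mm I measured. I'm returning yellow and measuring blue.

```bash
python3 - <<'E'
from h import *
np.set_printoptions(precision=4,suppress=True)
x,y,w=np.load('yel.npy'); putback((x,y),w)
env.goto([.59,-.19,.24],DN(0))
C=cam('wrist');im=env.camera('wrist');cv2.imwrite('pics/w_blue.png',im);np.savez('c_blue.npz',K=C[0],R=C[1],o=C[2])
p=proj(C,[.59,-.187,.13]).astype(int)
hs=cv2.cvtColor(im,cv2.COLOR_BGR2HSV);k=cv2.inRange(hs,(98,110,40),(122,255,255))
msk=np.zeros_like(k);msk[p[1]-62:p[1]+62,p[0]-35:p[0]+35]=255;k&=msk
k=cv2.morphologyEx(k,cv2.MORPH_OPEN,np.ones((3,3),np.uint8))
P=np.array([onz(C,(q[0][0],q[0][1]),.13)[:2]*1000 for q in cv2.findNonZero(k)],np.float32)
r=cv2.minAreaRect(P);print(r,r[2] if r[1][0]<r[1][1] else r[2]-90,k.sum()/255,env.current_clock())
cv2.imwrite('pics/z5.png',im[60:400,60:460])
E
```

```text
put True 0.10006967688601072
((591.9220581054688, -187.77792358398438), (84.17784881591797, 18.402742385864258), 89.60652923583984) -0.39347076416015625 2012.0 33.0583
```

View pics/z5.png

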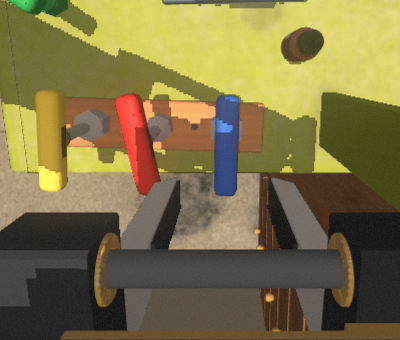

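Yellow and red both stand on their pegs. The blue handle is at full-image (287,205) with a yaw of about 0. Grabbing it and trying it.

```bash
python3 - <<'E'
from h import *
np.set_printoptions(precision=3,suppress=True)
HUE['blue']=(98,122)
grab((.5905,-.1882),-.8,'blue'); print(env.current_clock())
trial((.6100,.0670),21.7)
E
```

```text
grip 19.889748639346752 29.974054098129272
blue far end tool x 34.73927503269782 side mid y 1.7702253352057333 17.841327636038095
35.6583
hit True rim above washer mm 9.836470407224448 [ 0.509 -1.311  0.299] [-0.156 -0.649  0.031] 37.525
```

```bash
f=$(ls pics/held_blue*); python3 -c "
import cv2;im=cv2.imread('$f');cv2.imwrite('pics/z6.png',cv2.resize(im[100:330,160:420],None,fx=2.3,fy=2.3))"
```

```text
(no output)
```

View pics/z6.png

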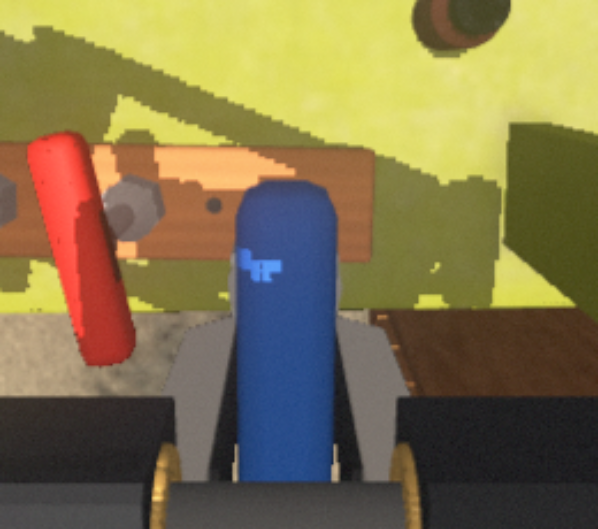

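The held blue handle is upright in the fingers, with its far end at full-image (285,179), so the mask had cut off its dark end. I'm working out the offset from that and probing around the nut.

```bash
cat >> h.py <<'E'
def probe(xy,N=6,yaw=None,up=.0045):
    p=env.current_tcp_pos(); z=min(p[2]+up,.1915); env.move_straight([p[0],p[1],z],.15); env.move_straight([*xy,z],.1,orientation=None if yaw is None else DN(yaw))
    f0=np.array(env.current_ft_force()); h=env.move_straight([*xy,.172],.05,contact_N=N)
    p=env.current_tcp_pos(); print(np.round(xy,4),h,'mm',round((p[2]-.1727)*1000,2),env.current_ft_force()-f0,env.current_moment(),round(env.current_clock(),1),flush=True)
    return (p[2]-.1727)*1000
E
python3 - <<'E'
from h import *
np.set_printoptions(precision=3,suppress=True)
C=cam('wrist');Rm=R.from_euler('xyz',env.current_tcp_rot()).as_matrix();p=env.current_tcp_pos()
z=p[2]+env.tcp_to_grasp+.011
q=onz(C,(284.8,178.7),z); far=((q-p)@Rm)[0]; print('far',far*1000)
dy=.0435-far; assert abs(dy)<.008
c=np.cos(np.radians(21.7));s=np.sin(np.radians(21.7))
# key offset along tool x (world dir (-s,c)); yellow reference
base=np.array([.6095,.0673])+dy*np.array([-s,c]); print(base)
for d in((0,0),(-.0015,0),(.0015,0),(0,.0015),(0,-.0015)):
    if probe(base+d)<3: break
E
```

```text
far 44.69665708428971
[0.61  0.066]
[0.61  0.066] True mm 0.66 [-0.523  0.418  4.663] [ 0.01  -0.101  0.016] 38.4
```

```bash
python3 - <<'E'
from h import *
np.set_printoptions(precision=4,suppress=True)
p0=np.array(env.current_tcp_pos()); lim=[]
for d in((.003,0),(-.003,0),(0,.003),(0,-.003)):
    h=env.move_straight(p0+[*d,0.0005],.02,contact_N=5); p=np.array(env.current_tcp_pos()); lim.append((p-p0)[:2]*1000); print(d,h,lim[-1],env.current_ft_force())
    env.move_straight(p0+[0,0,.0005],.05)
c=p0[:2]+np.array([(lim[0][0]+lim[1][0])/2,(lim[2][1]+lim[3][1])/2])/1000
env.move_straight([*c,p0[2]+.0005],.05)
f0=np.array(env.current_ft_force())
h=env.move_straight([*c,.1705],.03,contact_N=8); p=env.current_tcp_pos()
print(c,h,(p[2]-.1727)*1000,env.current_ft_force()-f0,env.current_moment(),env.current_clock(),env.current_grip_width()*94)
im=env.camera('top');a=cv2.resize(im[130:280,240:460],(484,330),interpolation=cv2.INTER_CUBIC)
b=cv2.resize(env.camera('scene')[140:260,220:400],(316,211),interpolation=cv2.INTER_CUBIC)
o=np.zeros((330,800,3),np.uint8);o[:,:484]=a;o[:211,484:]=b;cv2.imwrite('pics/fin.png',o)
E
```

```text
(0.003, 0) False [ 2.051  -0.0322] [-3.2928 -0.0865  1.9463]
(-0.003, 0) True [-0.5891  0.0773] [ 0.6824 -0.0278  2.6358]
(0, 0.003) False [-0.0255  2.0168] [ 0.8738 -3.2032 -0.3075]
(0, -0.003) False [ 0.0372 -1.458 ] [ 0.9746  5.0459 -2.392 ]
[0.6118 0.0663] True 0.6377715978581333 [-1.0549  0.4076  4.7836] [ 0.0733  0.1174 -0.0267] 40.9667 19.911548159082802
```

View pics/fin.png

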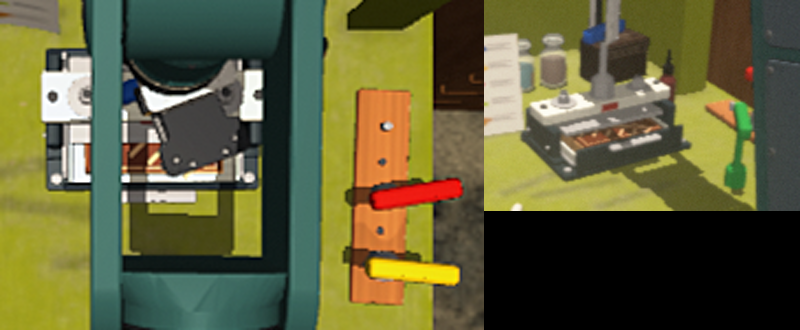

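The top view shows the red and yellow keys standing in the rack and the blue one down on the middle nut, held by the gripper. The tray is closed. Handing in.

```bash
python3 -c "
from h import *
print(env.current_ft_force(),env.current_tcp_rot());print(env.close_job())"
```

```text
[-0.67802465  0.36434337  5.51834677] [3.13774897e+00 2.63693712e-03 1.94885455e+00]
the job is handed in; nothing more can be done
None
```

The job is handed in at about 41 s: the tray is pushed home, red and yellow were tried and are back upright in the rack, and the blue key is down on the middle nut (TCP height puts its rim within about 0.6 mm of the washer) and still held upright; no verdict came back.

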